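# Pry the clip-on cover off a terminal box

## Robot

A 6-joint arm with a two-finger parallel gripper is mounted at the origin on a cart in front of the work surface, level with it; the furniture and walls round the work are solid. World frame = base frame: x ahead of the robot, y to its left, z up, the work surface at z = 0. Lengths are in mm, angles in degrees, forces in N, time in s.
With the tool pointing down it reaches from about 425 to 950 mm from the base axis. Payload 3.5 kg.
Tool frame: the origin (TCP) lies on the mounting face of the last link; the fingertips stand 173 mm ahead of it and the grasp point (between the pads) lies 155 mm ahead of it; z points along the fingers, y is the line along which they close (so a half turn about z gives the same grasp; the last joint's range is limited). The gripper opens to 85 mm and grips with 20 to 120 N. Pads are 22 mm wide; open, the fingers measure 114 mm over their backs; the gripper's body (76 mm by 85 mm) begins 54 mm behind the grasp point. The pads swing forward as they close: fully open they stand 13 mm farther back than shut.
Start: joints at [55.233, 16.404, 90.338, -0, 73.258, -8.594], TCP at [297.692, 605.795, 404.725] pointing down, gripper open.
Joint ranges: [-158.93, 158.93], [-51.34, 127.21], [12.03, 142.37], [-87.48, 267.48], [13.55, 161.25], [-162.69, 162.69]. Speed limits (degrees/s): [159.86, 159.86, 180, 180, 180, 180].

## Interface

Orientations are given as [roll, pitch, yaw] about the fixed x, y, z axes, in that order (R = Rz(yaw) Ry(pitch) Rx(roll)).
In Python, from workcell import env gives the robot as it stands.
- The arm moves only by the tool carry_out, never from a script. Its argument "increments" is text: rows parted by semicolons, each of 7 numbers parted by spaces: the turn, a rotation vector about the tool's x, y, z in rad, then the shift along the tool's x, y, z in mm, then the finger opening in mm, from 0 to 85.4. A call has 1 to 12 rows; each row shifts and turns the commanded pose from where the row before left it, along the tool's axes as they then stand; what a row does not reach is not made up. A row lasts 1/8 s, in which the tool goes at most 62.5 mm and 10.7 degrees, less where a joint would pass 70% of its speed; a pose out of reach is approached as far as the arm can. A call is refused whole if a number of a shift passes 62.5 or a number of a turn 0.188, either way. A call with a gripper value outside its range is refused whole. The fingers move at their own pace and stop on an object; "squeeze" is the grip in N (left out, the last holds). Time passes only in rows, so rows that do not move let the fingers close. It gives the time, the measured TCP pose, the force, the opening and the grip force at its end, in the units of the state.
- env.sense(): the state, without advancing time (a new reading comes with each control period).
- env.grab_frame(name): name is "side" or "top" or "wrist"; returns a dict with "color" (400x640x3 uint8, blue, green, red), "mtx" (3x3 intrinsics, pixels), "R" (3x3) and "t" (3): a world point X has camera coordinates R X + t. Camera axes: x right, y down, z forward; pixel columns grow to the right and rows downward; lengths in mm; the calibration is good to about 2 mm. A picture is of the moment at which its call begins. There is no depth.
- env.sign_off(): hands the job in; it is judged then, once.
The state is a dict: "t": time; "joints": joint angles; "dq": joint speeds; "joint_efforts": joint torques, N m; "ee_pos": TCP position; "ee_rot": TCP orientation; "contact_force": force on the tool from outside, world axes, zero at the start; "wrist_torque": the same for the moment, N m; "finger_gap": opening from 0.0 (shut) to 1.0 (fully open); "gripper_force": force on a finger pad.
Only numpy, scipy, OpenCV 4.12 (cv2) and the standard library are available. Lean on these libraries where they do the work, as an engineer would, in place of code of your own. Each camera call takes 0.05 s, during which the arm holds its last target. There are 200 camera calls.

## Task

Take the short yellow-handled screwdriver, put its blade into the tool slot behind the end of the blue cover on the grey terminal box, and pry the cover off so that it drops onto the bench beside the box. Do not touch the cover with the gripper or arm. Then lay the yellow screwdriver down flat on the bench, clear of the cover, and let go; leave the longer red screwdriver where it is.

Things in the scene. Friction and masses are not known exactly. Their poses are not given: they have to be found in the camera images.
- terminal_box: Grey box bolted to the bench, 120 (x) x 60 (y) x 90 (z) mm; origin: centre of underside, z up. Its upright +y face (y=30) carries the blue cover. Tool slot: recess open to the -x end (the end nearer the robot), x=-60 to -32, y=8 to 30 (closed at 30 by the cover's overhanging end), z=32 to 78; mouth centre (-60,19,55). Bolt lugs 16 long, 6 high at both ends; black cable glands at +x.
- cover: Blue plate 116 (x) x 56 (z) x 4 mm, three white ribs at its slot end. Origin: middle of inner face, plate y=0 to 4, inner tongues to y=-17. Seated: axes as the box's, origin at box (-2,30,55). A spring catch holds it; pushing the slot end from behind to box +y with 1 to 4 N frees it after about 10 mm; pushed out 30 to 40 mm, it falls to the bench there, flat or leaning on the box.
- screwdriver_yellow: Short flat screwdriver lying on the bench, 171 mm long, about 70 g. Origin on the bench under its axis, which is 12 mm higher. Yellow round handle, 25 mm thick, from x=0 to +86 mm; shaft, 6 mm thick, from x=0 to the blade tip at x=-77 mm, so the blade points along its own -x (roughly away from the robot at the start).
- screwdriver_red: Longer flat screwdriver with a red handle, 231 x 29 x 29 mm, lying on the bench beside the yellow one. Not to be used. Origin on the bench under its axis, near the middle; the handle towards its +x, blade towards -x.

How it is judged (in metres and radians):
On the way:
1. the yellow screwdriver presses on the cover while the cover is still on the box (contact force between screwdriver_yellow and cover above 0.3 N and distance of cover from where it was at the start of the episode below 0.015 m), for 0.04 s.
At the end, for the whole second after the job is handed in: The blue cover is off the box and rests on the bench beside it (its origin lower than 40 mm above the bench and within 0.25 m of the box's), and the yellow screwdriver lies flat on the bench (within about 11 degrees, its origin below 25 mm), at rest and clear of the cover (height (world z) of cover between -0.02 and 0.04 m and horizontal distance between cover and terminal_box below 0.25 m and linear speed of each of cover, screwdriver_yellow below 0.02 m/s and height (world z) of screwdriver_yellow between -0.02 and 0.025 m and angle between the x axis of screwdriver_yellow and the z axis of terminal_box, either way round above 1.37 rad and contact force between screwdriver_yellow and cover below 0.05 N); the robot touches nothing.
It fails at once if the gripper or arm touches the cover (contact force between any of the fingers, the arm and cover above 0.5 N).
It fails at once if the red screwdriver is moved more than 30 mm (distance of screwdriver_red from where it was at the start of the episode above 0.03 m).
It also fails if it takes over 48 s, if anything falls off the work surface, if the arm or the gripper's body presses on something with over 40 N, if the wrist force passes 120 N, or if a joint passes its speed limit or range.

## Working session

There is one attempt and no reset: what is moved stays moved. The work goes in short steps, Python scripts to look and compute and a tool call to move; the robot and the scene stay as the last step left them, time stands still between calls to the robot, and variables do not carry over. Pictures are saved under pics/ and viewed, at most 10 in all, crops included, and the job is handed in when it is done.

Besides the shell and the picture viewer there is one more tool, called after "Emit:" in YAML: its name, and indented under it one key for each argument. carry_out: Moves the arm, as the interface text tells. Its arguments: {"type":"object","properties":{"increments":{"type":"string"},"squeeze":{"type":"number"}},"required":["increments"]}

```bash
mkdir -p pics
cat > h.py <<'E'
import numpy as np, cv2
from workcell import env
def ray(f,u,v):
    d=f["R"].T@np.linalg.inv(f["mtx"])@np.array([u,v,1.0]); c=-f["R"].T@f["t"]; return c,d
def onz(f,u,v,z):
    c,d=ray(f,u,v); return c+d*(z-c[2])/d[2]
def proj(f,X):
    p=f["mtx"]@(f["R"]@np.asarray(X,float)+f["t"]); return p[:2]/p[2]
E
python3 - <<'E'
from h import *
a=env.grab_frame("top"); b=env.grab_frame("side")
import pickle; pickle.dump((a,b),open("f0.pkl","wb"))
cv2.imwrite("pics/top0.png",a["color"]); cv2.imwrite("pics/side0.png",b["color"])
for f in (a,b): print((-f["R"].T@np.ravel(f["t"])).round(), f["R"].round(2).tolist(), f["mtx"].round(0).tolist(), f["t"].shape)
print(env.sense())
E
```

```text
[487. 110. 901.] [[0.01, -1.0, -0.01], [-1.0, -0.0, -0.03], [0.03, 0.01, -1.0]] [[417.0, 0.0, 325.0], [0.0, 417.0, 196.0], [0.0, 0.0, 1.0]] (3,)
[ 188. -776.  751.] [[0.92, -0.38, -0.02], [-0.24, -0.53, -0.81], [0.3, 0.76, -0.58]] [[521.0, 0.0, 308.0], [0.0, 521.0, 194.0], [0.0, 0.0, 1.0]] (3,)
{'t': 0.1, 'joints': array([ 5.52327309e+01,  1.64500570e+01,  9.04130580e+01,  4.00530567e-05,
        7.32598199e+01, -8.59220330e+00]), 'dq': array([ 0.09371575, -0.09328388, -0.2010259 ,  0.03011801, -0.0143245 ,
       -0.00656558]), 'joint_efforts': array([ 1.69639068e-03, -4.07291365e+01, -2.93702602e+01, -1.18376197e-04,
        3.40554630e-03,  3.50710752e-05]), 'ee_pos': array([297.57599706, 605.61986038, 403.47828472]), 'ee_rot': array([-1.79878451e+02, -1.84044545e-02,  1.53824903e+02]), 'contact_force': array([ 0.34574775, -0.57682821,  0.07972759]), 'wrist_torque': array([ 0.02723083, -0.02542527, -0.0289624 ]), 'gripper_force': 0.0, 'finger_gap': 1.0007872551347614}
```

View pics/top0.png

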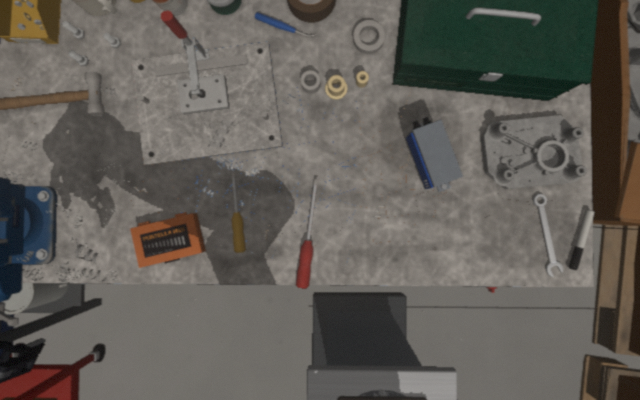

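View pics/side0.png

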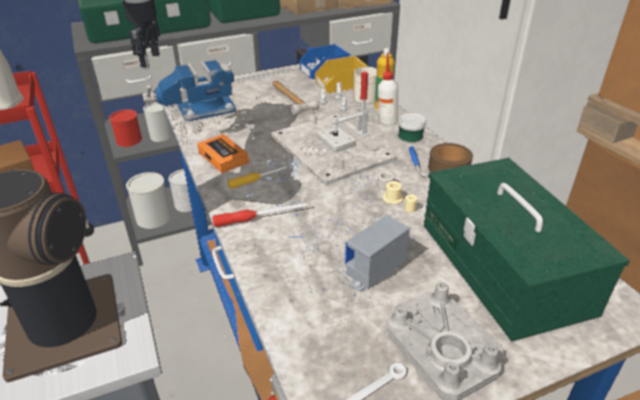

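The top view shows the yellow driver with its handle at about (238,232) and its tip near (234,170). The red driver runs from (305,285) to (315,178). The box is centred near (437,155), with its blue cover on the left (+y) side. The side view confirms this: slot end at about (352,265), yellow handle at (243,180).

```bash
cat > m.py <<'E'
from h import *
import pickle
a,b=pickle.load(open("f0.pkl","rb"))
im=a["color"]; hsv=cv2.cvtColor(im,cv2.COLOR_BGR2HSV)
def big(m,x0,x1,y0,y1):
    k=np.zeros(m.shape,np.uint8); k[y0:y1,x0:x1]=m[y0:y1,x0:x1]
    c=max(cv2.findContours(k,0,2)[0],key=cv2.contourArea); return c
y=cv2.inRange(hsv,(12,110,60),(35,255,255)); c=big(y,215,262,195,260)
r=cv2.minAreaRect(c); bp=cv2.boxPoints(r); print("yellow",r,[onz(a,*p,12).round().tolist() for p in bp])
bl=cv2.inRange(hsv,(100,120,30),(130,255,255)); c=big(bl,395,450,110,200)
r=cv2.minAreaRect(c); bp=cv2.boxPoints(r); print("blue",r,[(p.round().tolist(),onz(a,*p,83).round().tolist(),onz(a,*p,27).round().tolist()) for p in bp])
cv2.imwrite("pics/crop.png",np.hstack([cv2.resize(im[105:200,395:475],None,fx=5,fy=5,interpolation=2),cv2.resize(im[160:255,210:270],None,fx=5,fy=5,interpolation=2)]))
E
python3 m.py
```

```text
yellow ((237.68446350097656, 232.02870178222656), (38.56822204589844, 10.411609649658203), 84.80557250976562) [[479.0, 324.0, 12.0], [481.0, 301.0, 12.0], [399.0, 293.0, 12.0], [397.0, 315.0, 12.0]]
blue ((421.15521240234375, 159.63795471191406), (57.00846481323242, 3.156820297241211), 68.19859313964844) [([409.0, 134.0], [637.0, -43.0, 83.0], [648.0, -54.0, 27.0]), ([412.0, 133.0], [640.0, -49.0, 83.0], [650.0, -60.0, 27.0]), ([433.0, 186.0], [536.0, -90.0, 83.0], [539.0, -104.0, 27.0]), ([430.0, 187.0], [533.0, -84.0, 83.0], [536.0, -98.0, 27.0])]
```

View pics/crop.png

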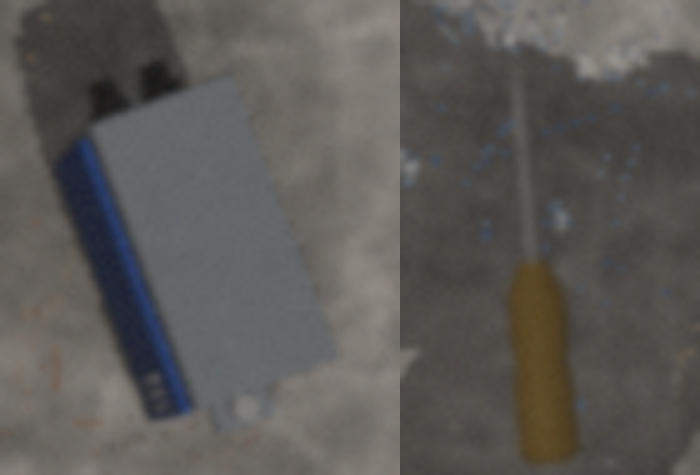

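The crop shows the box's top face with corners at crop pixels (92,128), (232,78), (335,355) and (190,408). The cover's three ribs are at its near-left end. The driver's shaft points up in the image, and its handle spans v≈212–252 in the full image. I'll go above the handle now and take a close look there.

Emit:
carry_out:
  increments: "0 0 -0.138 0 0 0 85; 0 0 -0.138 0 0 0 85; 0 0 -0.138 0 0 0 85; 0 0 -0.138 0 0 0 85; 0 0 0 -17 -44.3 14 85; 0 0 0 -17 -44.3 14 85; 0 0 0 -17 -44.3 14 85; 0 0 0 -17 -44.3 14 85; 0 0 0 -17 -44.3 14 85; 0 0 0 -17 -44.3 14 85; 0 0 0 -17 -44.3 14 85; 0 0 0 0 0 0 85"
  squeeze: 60

```text
t: 1.6
ee_pos: [446.2, 305.9, 304.9]
ee_rot: [-179.9, -0.2, -174.8]
contact_force: [-0.5, 0.1, 0.6]
finger_gap: 0.995
gripper_force: 0.0
```

```bash
cat > m2.py <<'E'
from h import *
import pickle
a,b=pickle.load(open("f0.pkl","rb"))
P=np.array([onz(a,395+x/5,105+y/5,90)[:2] for x,y in [(92,128),(232,78),(335,355),(190,408)]])
print("corners",P.round(), "sides",[np.linalg.norm(P[i]-P[(i+1)%4]).round(1) for i in range(4)], "c",P.mean(0).round(1))
d=P[0]-P[3]+P[1]-P[2]; print("yaw",np.degrees(np.arctan2(d[1],d[0])))
f=env.grab_frame("wrist"); cv2.imwrite("pics/w1.png",f["color"]); pickle.dump(f,open("w1.pkl","wb"))
s=env.sense(); print(s["t"],s["ee_pos"],s["ee_rot"])
hsv=cv2.cvtColor(f["color"],cv2.COLOR_BGR2HSV)
y=cv2.inRange(hsv,(12,110,60),(35,255,255))
c=max(cv2.findContours(y,0,2)[0],key=cv2.contourArea); r=cv2.minAreaRect(c); print(r)
print([onz(f,*p,12).round(1).tolist() for p in cv2.boxPoints(r)])
E
python3 m2.py
```

```text
corners [[ 642.  -50.]
 [ 662. -105.]
 [ 554. -144.]
 [ 533.  -88.]] sides [np.float64(57.9), np.float64(115.0), np.float64(59.9), np.float64(115.5)] c [597.8 -96.9]
yaw 19.523882270347787
1.65 [445.88173516 307.21084523 305.73784734] [-1.79976728e+02 -1.22617055e-01 -1.74715433e+02]
((322.0, 188.5), (103.0, 30.0), 90.0)
[[400.6, 291.2, 12.0], [398.5, 314.3, 12.0], [485.7, 323.8, 12.0], [488.0, 298.1, 12.0]]
```

View pics/w1.png

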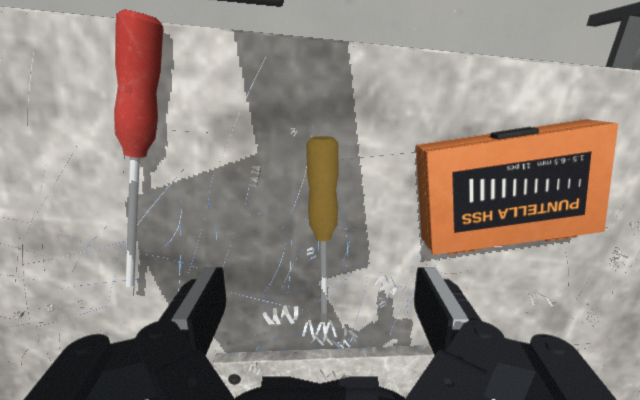

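The wrist view shows the yellow handle at u 307–337, v 137–241, aligned with the fingers. The orange bit box starts close by at u≈418, so I'll go down with the fingers half closed.

Emit:
carry_out:
  increments: "0 0 0 -2 0 30 50; 0 0 0 -1 0 30 50; 0 0 0 0 0 30 50; 0 0 0 0 0 25 50; 0 0 0 0 0 14 50; 0 0 0 0 0 0 50; 0 0 0 0 0 0 50"
  squeeze: 60

```text
t: 2.52
ee_pos: [449.1, 309.3, 178.9]
ee_rot: [180.0, 0.1, -174.5]
contact_force: [-0.8, 0.2, -0.1]
finger_gap: 0.586
gripper_force: 0.0
```

Emit:
carry_out:
  increments: "0 0 0 0 0 2 20; 0 0 0 0 0 0 20; 0 0 0 0 0 0 15; 0 0 0 0 0 0 15; 0 0 0 0 0 0 15; 0 0 0 0 0 0 15"
  squeeze: 90

```text
t: 3.28
ee_pos: [449.1, 308.9, 176.9]
ee_rot: [180.0, 0.1, -174.5]
contact_force: [-1.2, -1.0, 5.9]
finger_gap: 0.26
gripper_force: 88.0
```

Emit:
carry_out:
  increments: "0 0 0 0 0 -30 15; 0 0 0 0 0 -45 15; 0 0 0 0 0 -45 15; 0 0 -0.122 0 0 0 15; 0 0 -0.122 0 0 0 15; 0 0 0 0 0 0 15"

```text
t: 4.03
ee_pos: [448.4, 308.5, 295.5]
ee_rot: [180.0, -0.0, -160.7]
contact_force: [0.4, 0.0, -1.1]
finger_gap: 0.259
gripper_force: 88.4
```

Emit:
carry_out:
  increments: "0 0 0 18.5 -46 0 15; 0 0 0 18.5 -46 0 15; 0 0 0 18.5 -46 0 15; 0 0 0 18.5 -46 0 15; 0 0 0 18.5 -46 0 15; 0 0 0 18.5 -46 0 15; 0 0 0 18.5 -46 0 15; 0 0 0 18.5 -46 0 15; 0 0 0 18.5 -46 0 15; 0 0 0 0 0 0 15; 0 0 0 0 0 0 15"

```text
t: 5.4
ee_pos: [429.1, -136.9, 295.2]
ee_rot: [179.9, -0.0, -160.7]
contact_force: [0.1, 0.1, -0.9]
finger_gap: 0.254
gripper_force: 88.5
```

Run:
```python
from h import *
a=env.grab_frame("top"); b=env.grab_frame("side")
import pickle; pickle.dump((a,b),open("f1.pkl","wb"))
A=cv2.resize(a["color"][100:280,360:500],None,fx=2.8,fy=2.8,interpolation=2)
B=cv2.resize(b["color"][130:310,230:430],(400,360),interpolation=2); B=cv2.resize(B,(400,A.shape[0]))
cv2.imwrite("pics/c1.png",np.hstack([A,B])); print(A.shape); s=env.sense(); print(s["ee_pos"],s["ee_rot"],s["finger_gap"],s["joints"])
```

```text
(504, 392, 3)
[ 429.2375165  -136.0553076   295.30859051] [ 1.79949496e+02 -2.54974370e-02 -1.60528472e+02] 0.26088027620388904 [-3.05381001e+01 -5.54871116e+00  1.26250724e+02  1.50198460e-02
  5.93530675e+01 -1.40017279e+02]
```

View pics/c1.png

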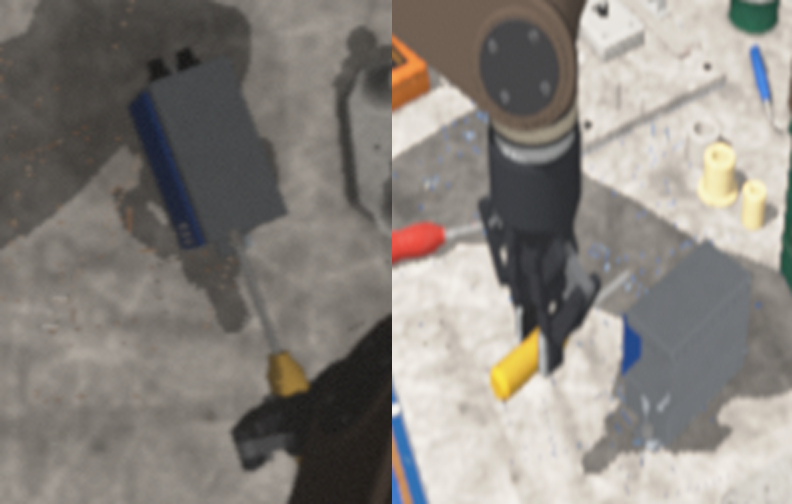

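In the left half (top view) the blade tip is at about crop (237,240), just in front of the box's near end. The handle/shaft joint is at about (280,352). The driver is held level in the side view.

Run:
```python
from h import *
import pickle
a,b=pickle.load(open("f1.pkl","rb"))
q=lambda x,y:(360+x/2.8,100+y/2.8)
t=onz(a,*q(237,238),130); h=onz(a,*q(272,356),130); print("tip",t.round(1),"joint",h.round(1),np.linalg.norm(t-h),np.degrees(np.arctan2(*(t-h)[1::-1])))
q2=lambda x,y:(230+(x-392)/2,130+y/2.8)
for n,(x,y) in dict(tip=(630,273),end=(503,388)).items():
  c,d=ray(b,*q2(x,y)); c2,d2=ray(a,*q(237,238))
  if n=="tip":
    A=np.c_[d,-d2]; k=np.linalg.lstsq(A,c2-c,rcond=None)[0]; print("tri tip",(c+d*k[0]).round(1),(c2+d2*k[1]).round(1))
P=np.array([onz(a,*q(x,y),90)[:2] for x,y in [(148,86),(230,60),(286,213),(205,245)]])
print(P.round(),P.mean(0)); d=P[0]-P[3]+P[1]-P[2]; print(np.degrees(np.arctan2(d[1],d[0])))
# side view corners of box top
Q=np.array([onz(b,*q2(x,y),90)[:2] for x,y in [(623,298),(668,350),(750,280),(708,241)]]); print("side",Q.round(), Q.mean(0))
w=np.radians(19.5); R=np.array([[np.cos(w),-np.sin(w)],[np.sin(w),np.cos(w)]])
C=np.array([598,-97]); print("tip in box",R.T@(t[:2]-C),"joint",R.T@(h[:2]-C))
```

```text
tip [533.9 -99.7 130. ] joint [ 456.4 -122.2  130. ] 80.62746548331822 16.218324357800007
tri tip [535.  -99.8 131.2] [533.8 -99.4 131. ]
[[ 642.  -49.]
 [ 660. -106.]
 [ 554. -144.]
 [ 531.  -88.]] [596.85931277 -97.14306549]
19.592004263634514
side [[ 540.  -77.]
 [ 555. -142.]
 [ 663. -110.]
 [ 647.  -54.]] [601.16307038 -95.73993997]
tip in box [-61.36564848  18.86645341] joint [-141.86089909   23.48195122]
```

Emit:
carry_out:
  increments: "0 0 0 10 0 0 15; 0 0 0 8 0 0 15; 0 0 0 0 0 25 15; 0 0 0 0 0 25 15; 0 0 0 0 0 25 15; 0 0 0 0 0 0 15; 0 0 0 0 0 0 15"

```text
t: 6.38
ee_pos: [412.6, -143.3, 221.6]
ee_rot: [-179.9, 0.0, -160.6]
contact_force: [0.7, 0.4, -0.6]
finger_gap: 0.257
gripper_force: 88.5
```

Emit:
carry_out:
  increments: "0 0 0 -8 0 0 15; 0 0 0 -8 0 0 15; 0 0 0 -8 0 0 15; 0 0 0 -8 0 0 15; 0 0 0 -8 0 0 15; 0 0 0 0 0 0 15; 0 0 0 0 0 0 15"

```text
t: 7.25
ee_pos: [450.0, -129.7, 220.6]
ee_rot: [180.0, -0.0, -160.6]
contact_force: [0.3, 0.2, -0.5]
finger_gap: 0.256
gripper_force: 88.5
```

Run:
```python
from h import *
a=env.grab_frame("top"); b=env.grab_frame("side")
A=cv2.resize(a["color"][100:280,360:500],None,fx=2.8,fy=2.8,interpolation=2)
B=cv2.resize(b["color"][180:310,290:430],(400,504),interpolation=2)
cv2.imwrite("pics/c2.png",np.hstack([A,B])); s=env.sense(); print(s["ee_pos"],s["ee_rot"],s["contact_force"],s["joints"])
```

```text
[ 449.8835868  -129.80084391  220.59181206] [ 1.79984354e+02 -1.91585735e-02 -1.60574244e+02] [-0.58148986 -0.08227112 -1.34671304] [-2.85376323e+01  4.34246484e+00  1.25895081e+02 -4.91385999e-03
  4.97869042e+01 -1.37960213e+02]
```

View pics/c2.png

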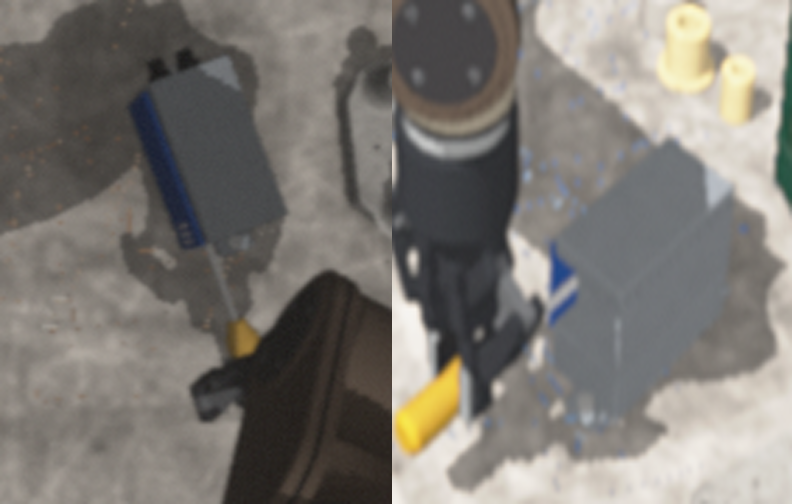

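Both views show the blade inside the slot: in the side view the shaft crosses in front of the blue cover end at (565,295). There is no contact force. Now I'll push towards box +y.

Emit:
carry_out:
  increments: "0 0 0 0 3 0 15; 0 0 0 0 3 0 15; 0 0 0 0 2 0 15; 0 0 0 0 2 0 15; 0 0 0 0 2 0 15; 0 0 0 0 2 0 15; 0 0 0 0 2 0 15; 0 0 0 0 2 0 15; 0 0 0 0 2 0 15; 0 0 0 0 0 0 15"

```text
t: 8.6
ee_pos: [443.4, -110.7, 220.7]
ee_rot: [180.0, -0.0, -160.6]
contact_force: [-0.2, 0.0, -0.6]
finger_gap: 0.259
gripper_force: 88.3
```

Emit:
carry_out:
  increments: "0 0 0 0 3 0 15; 0 0 0 0 3 0 15; 0 0 0 0 3 0 15; 0 0 0 0 3 0 15; 0 0 0 0 3 0 15; 0 0 0 0 3 0 15; 0 0 0 0 3 0 15; 0 0 0 0 3 0 15; 0 0 0 0 3 0 15; 0 0 0 0 0 0 15; 0 0 0 0 0 0 15"

```text
t: 9.98
ee_pos: [434.5, -85.5, 220.8]
ee_rot: [-180.0, 0.0, -160.6]
contact_force: [-0.2, 1.0, -0.3]
finger_gap: 0.253
gripper_force: 88.3
```

Run:
```python
from h import *
a=env.grab_frame("top"); b=env.grab_frame("side")
A=cv2.resize(a["color"][100:280,360:500],None,fx=2.8,fy=2.8,interpolation=2)
B=cv2.resize(b["color"][180:310,290:430],(400,504),interpolation=2)
cv2.imwrite("pics/c3.png",np.hstack([A,B])); s=env.sense(); print(s["ee_pos"],s["ee_rot"],s["contact_force"],s["joints"])
```

```text
[434.51903675 -85.54779456 220.77388521] [-1.79993527e+02  5.79054726e-03 -1.60569269e+02] [0.11437063 0.22935601 0.02549493] [-2.43075504e+01  1.08628095e+00  1.29287989e+02 -8.83952963e-04
  4.96170714e+01 -1.33737708e+02]
```

View pics/c3.png

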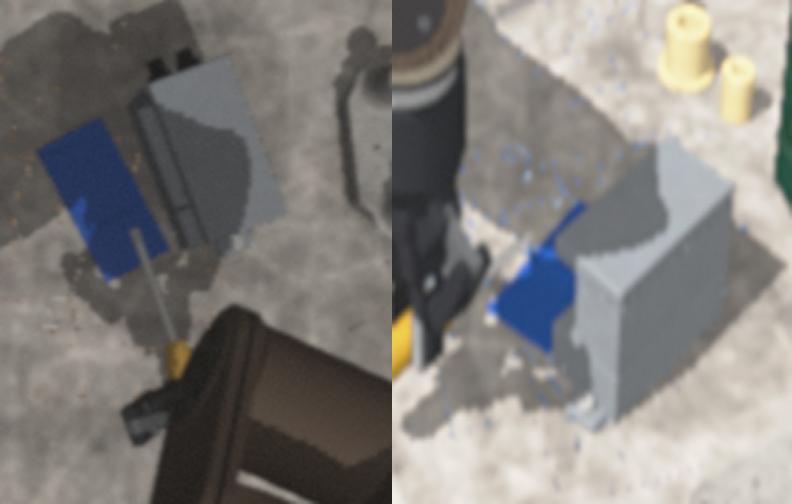

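The cover is off and lies flat on the bench to the left of the box (top crop, (38–168, 118–282)), with nothing touching it. I'll lift the driver and take it back to its original free spot.

Emit:
carry_out:
  increments: "0 0 0 0 0 -20 15; 0 0 0 0 0 -30 15; 0 0 0 0 0 -25 15; 0 0 0 -18.2 46 0 15; 0 0 0 -18.2 46 0 15; 0 0 0 -18.2 46 0 15; 0 0 0 -18.2 46 0 15; 0 0 0 -18.2 46 0 15; 0 0 0 -18.2 46 0 15; 0 0 0 -18.2 46 0 15; 0 0 0 -18.2 46 0 15; 0 0 0 0 0 0 15"

```text
t: 11.58
ee_pos: [449.1, 312.6, 295.8]
ee_rot: [180.0, 0.0, -160.3]
contact_force: [-0.5, 0.5, -0.5]
finger_gap: 0.253
gripper_force: 88.6
```

Emit:
carry_out:
  increments: "0 0 0.122 0 0 0 15; 0 0 0.122 0 0 0 15; 0 0 0 0 0 30 15; 0 0 0 0 0 30 15; 0 0 0 0 0 30 15; 0 0 0 0 0 15 15; 0 0 0 0 0 8 15; 0 0 0 0 0 0 15; 0 0 0 0 0 0 15"

```text
t: 12.7
ee_pos: [449.9, 310.2, 183.9]
ee_rot: [180.0, 0.1, -174.5]
contact_force: [0.5, -0.2, -0.5]
finger_gap: 0.256
gripper_force: 88.5
```

Emit:
carry_out:
  increments: "0 0 0 0 0 3 15; 0 0 0 0 0 2 15; 0 0 0 0 0 1 15; 0 0 0 0 0 0 15; 0 0 0 0 0 0 15"

```text
t: 13.32
ee_pos: [449.3, 310.1, 177.0]
ee_rot: [-180.0, -0.0, -174.5]
contact_force: [-1.9, -1.0, 2.9]
finger_gap: 0.255
gripper_force: 88.8
```

Touching the bench lightly. Opening moderately, then straight up.

Emit:
carry_out:
  increments: "0 0 0 0 0 0 30; 0 0 0 0 0 0 38; 0 0 0 0 0 0 46; 0 0 0 0 0 0 46; 0 0 0 0 0 -15 46; 0 0 0 0 0 -30 46; 0 0 0 0 0 -40 46; 0 0 0 0 0 -40 46; 0 0 0 0 0 0 46; 0 0 0 0 0 0 46; 0 0 0 0 0 0 46"

```text
t: 14.7
ee_pos: [448.8, 309.7, 300.2]
ee_rot: [-179.9, -0.2, -174.5]
contact_force: [0.1, -0.1, -0.7]
finger_gap: 0.54
gripper_force: 0.0
```

Run:
```python
from h import *
a=env.grab_frame("top"); f=env.grab_frame("wrist")
cv2.imwrite("pics/e.png",np.hstack([cv2.resize(a["color"],(400,400))*1,cv2.resize(f["color"],(400,400))])); s=env.sense(); print(s["t"],s["ee_pos"],s["contact_force"])
```

```text
14.8 [448.90902844 309.79336946 300.23164213] [ 0.49660146 -0.14028626 -0.91639408]
```

View pics/e.png

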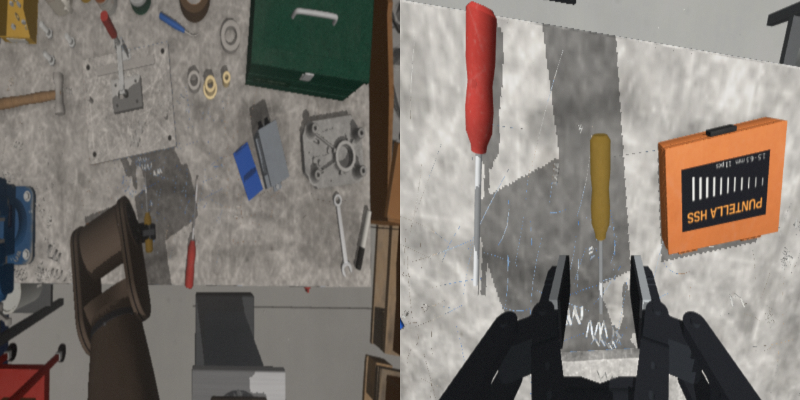

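The wrist half shows the yellow driver flat on the bench at (600,190) and let go, with the red driver where it was. The top half shows the cover flat at (247,170) beside the box.

```bash
python3 -c "
from workcell import env
print(env.sign_off())"
```

```text
the job is handed in; nothing more can be done
None
```

The cover is pried off and lies flat on the bench beside the box, the yellow screwdriver is flat and released clear of it, the red one stayed put, and the job was handed in at about 15 s (no verdict was returned).

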